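Transfer a brass blank carrier to the next rail and park it in its pocket

TASK

On the jeweller's rack, take the hanging carrier with the round brass blank off its rail: slide it along to the free end, lift it over the end stop, and thread it onto the facing rail over that rail's end stop. Set it down on that rail just inside the stop, then slide it along, riding on the rail, until it drops into the parking pocket, and let go of it there hanging level. Work gently, feeling for the rails and stops instead of ramming them, and leave the square-blank carrier and the tools and tin on the bench alone.

Things in the scene. Friction and masses are not known exactly. Their poses are not given: they have to be found in the camera images.
- carrier: Carrier with the ROUND blank, 0.17 to 0.35 kg: a brass frame closed all round that the rail passes through, so it comes off only over the rail's free end. Window 16 mm wide, 34 high; frame 36 mm long along the rail, 24 wide; walls 4 mm at the sides, 5 top and bottom. Origin: middle of the underside of the frame's top, which rides on the rail at z 170 mm. y along the rail, z up.
- knob (a point): Middle of the upright square wooden knob on the round-blank carrier, 16 x 16 mm, 50 mm tall, 30 mm above the carrier's origin (the knob spans 5 to 55 mm above it). Grip it here: by its upper 30 mm the finger tips clear the end stops.
- blank (a point): Centre of the round brass blank fixed below the frame, 65 mm below the carrier's origin; 56 mm across, 5 mm thick, in the rail's vertical plane. Entering the pocket the carrier first tips nose-down by about 12 degrees and may stick so with its riding face only partly down: push on gently (5 to 12 N) until it drops level.
- rail_a: Starting rail, on the robot's right: fixed steel bar 10 mm wide, 14 high (top z 170 mm, underside 156), 229 long, on a post at its outer end, free at the end facing the other rail. Origin on the bench under the free tip, in the bar's middle plane; the bar runs along -y. Carriers slide on it with dry friction and have 3 mm of sideways play each way; they start in the middle of it.
- stop_a (a point): Top middle of the starting rail's end stop at its free tip: 8 mm long (rail y 0 to -8 mm), as wide as the bar, rising 10 mm over it to z 180 mm. The frame passes over it when lifted 10 to 20 mm (15 is the middle) above riding height; lifted higher it jams under the bar. A like stop stands at the outer end.
- rail_b: Receiving rail, on the robot's left: same bar, heights and play, but from its free tip (origin on the bench under the tip) it runs along +y, 229 mm to its post. Top level at z 170 mm from the end stop to the parking pocket, a recess 44 mm long, 6 deep (floor z 164), ended by a rigid back stop up to z 180. Seated, the carrier's origin is at z 164 mm.
- stop_b (a point): Top middle of the receiving rail's end stop at its free tip: y 0 to 8 mm of that rail, up to z 180 mm. Beyond it, pocket and back stop are on a clamped adjustable insert (brass thumbscrew) whose place is NOT measured: pocket middle anywhere from y 107 to 152 mm. A carrier free to fall drops in by its weight, then meets the back stop: find it by feel.
- neighbour: Second carrier, same frame and knob, with a small SQUARE blank (36 mm), hanging on the starting rail near its post. Origin and axes as for the other carrier. Leave it where it is.
- rotary_tool: Rotary hand tool lying on the bench, about 185 mm long and 42 mm thick; origin under its middle. Leave alone.
- tin: Open aluminium tin 100 x 80 x 30 mm with brass offcuts; origin at the middle of its underside. Leave alone.
- bench_block: Square steel bench block 75 x 75 x 28 mm lying near the gap between the rails; origin at the middle of its underside. Leave alone.
Mind the look-alikes: they are no part of the job. Leave any green look-alike of the carrier alone.

How it is judged (in metres and radians):
On the way:
1. the round-blank carrier hangs on the receiving rail, set down on its level top inside the end stop and before the pocket (y of carrier in the frame of rail_b between 0.022 and 0.085 m and x of carrier in the frame of rail_b between -0.006 and 0.006 m and z of carrier in the frame of rail_b between 0.167 and 0.1725 m), for 0.2 s.
At the end, for the whole second after the job is handed in: The round-blank carrier hangs in the parking pocket of the receiving rail: fully down (its riding face within 2 mm of the pocket floor, 6 mm below the rail's top), level within 6 degrees, at rest and released (y of carrier in the frame of rail_b between 0.098 and 0.162 m and x of carrier in the frame of rail_b between -0.006 and 0.006 m and z of carrier in the frame of rail_b between 0.161 and 0.166 m and angle between carrier's own z axis and vertical below 0.1 rad and linear speed of carrier below 0.02 m/s); the robot touches nothing.
It fails at once if the carrier is pressed or struck against the starting rail with more than 40 N (contact force between carrier and rail_a above 40 N).
It fails at once if the carrier is pressed or struck against the receiving rail, its pocket or back stop with more than 40 N (contact force between carrier and rail_b above 40 N).
It fails at once if the carrier is tipped by more than 30 degrees (angle between carrier's own z axis and vertical above 0.52 rad).
It fails at once if the square-blank carrier, rotary tool, tin or bench block is shifted by more than 20 mm (distance of any of neighbour, rotary_tool, tin, bench_block from where it was at the start of the episode above 0.02 m).
It also fails if it takes over 58 s, if anything falls off the work surface, if the arm or the gripper's body presses on something with over 40 N, if the wrist force passes 120 N, or if a joint passes its speed limit or range.

ROBOT

A 6-joint arm with a two-finger parallel gripper is mounted at the origin on the work surface. World frame = base frame: x ahead of the robot, y to its left, z up, the work surface at z = 0. Lengths are in mm, angles in rad, forces in N, time in s.
With the tool pointing down it reaches from about 350 to 975 mm from the base axis. Payload 7.1 kg.
Tool frame: the origin (TCP) lies midway between the tips of the shut fingers; the grasp point (between the pads) lies 19 mm behind it (ctrl.grasp_offset is the distance from the TCP to the grasp point, in mm); z points along the fingers, y is the line along which they close (so a half turn about z gives the same grasp; the last joint's range is limited). The gripper opens to 88 mm and grips with 3 to 60 N. Pads are 20 mm wide; open, the fingers measure 115 mm over their backs; the gripper's body (75 mm by 178 mm) begins 61 mm behind the grasp point.
Start: joints at [1.306, 0.423, 1.63, -0, 1.089, -0.019], TCP at [152.051, 606.206, 222.675] pointing down, gripper open.
Joint ranges: [-3, 3], [-0.9, 2.11], [0.09, 2.58], [-1.31, 4.45], [0.11, 2.69], [-2.54, 2.54]. Speed limits (rad/s): [2.39, 2.39, 3.01, 3.14, 3.14, 3.14].

INTERFACE

Orientations are given as a rotation vector (axis times angle).
In Python, from workcell import sensors, viewer, ctrl gives the robot as it stands. The module is installed in compiled form; this text tells all that it offers.
- The arm moves only by the shell command python3 -m handwheel 'ROWS'. ROWS is JSON, a list of rows, each a list of 7 numbers: the shift along the tool's x, y, z in mm, then the turn, a rotation vector about the tool's x, y, z in rad, then the closure, from 0 (fully open) to 1 (shut). In form: [[x, y, z, rx, ry, rz, jaw], ...]. A call has 1 to 10 rows; each row shifts and turns the commanded pose from where the row before left it, along the tool's axes as they then stand; what a row does not reach is not made up. A row lasts 1/8 s, in which the tool goes at most 62.5 mm and 10.7 degrees, less where a joint would pass 70% of its speed; a pose out of reach is approached as far as the arm can. A call is refused whole if a number of a shift passes 62.5 or a number of a turn 0.188, either way. A call with a gripper value outside its range is refused whole. The fingers move at their own pace and stop on an object; the grip force is fixed at half the most. Time passes only in rows, so rows that do not move let the fingers close. It gives the time, the measured TCP pose, the force, the opening and the grip force at its end, in the units of the state.
- sensors.get_obs(): the state, without advancing time (a new reading comes with each control period).
- viewer.get_image(name): name is "side" or "top"; returns a dict with "frame" (384x512x3 uint8, blue, green, red), "fov_y" (degrees; the focal length in pixels is half the picture's height over the tangent of half this angle, whatever the lens; pixels are square), "cx", "cy" (the principal point, pixels), "distortion" ([k1, k2, p1, p2, k3] as OpenCV has them; the pictures are not rectified), "R" (3x3) and "t" (3): a world point X has camera coordinates R X + t. Camera axes: x right, y down, z forward; pixel columns grow to the right and rows downward; lengths in mm; the calibration is good to about 2 mm. A picture is of the moment at which its call begins. There is no depth.
- ctrl.close_job(): hands the job in; it is judged then, once.
The state is a dict: "t": time; "qpos": joint angles; "qvel": joint speeds; "joint_torque": joint torques, N m; "ee_pos": TCP position; "orientation": TCP orientation; "ft_force": force on the tool from outside, world axes, zero at the start; "moment": the same for the moment, N m; "width": finger opening in mm; "grasp_force": force on a finger pad.
Only numpy, scipy, OpenCV 4.12 (cv2) and the standard library are available. Lean on these libraries where they do the work, as an engineer would, in place of code of your own. Each camera call takes 0.05 s, during which the arm holds its last target. There are 200 camera calls.

## Working session

There is one attempt and no reset: what is moved stays moved. The work goes in short steps, Python scripts to look and compute and a shell command to move; the robot and the scene stay as the last step left them, time stands still between calls to the robot, and variables do not carry over. Pictures are saved under pics/ and viewed, at most 10 in all, crops included, and the job is handed in when it is done.

```bash
mkdir -p pics
cat > h.py <<'E'
import numpy as np, cv2
from workcell import sensors, viewer, ctrl
def cam(n):
    d=viewer.get_image(n); f=d["frame"].shape[0]/2/np.tan(np.radians(d["fov_y"])/2)
    d["K"]=np.array([[f,0,d["cx"]],[0,f,d["cy"]],[0,0,1]]); d["D"]=np.array(d["distortion"],float)
    d["R"]=np.array(d["R"]);d["t"]=np.array(d["t"]);return d
def ray(d,uv):
    p=cv2.undistortPoints(np.array([[uv]],float),d["K"],d["D"])[0,0]
    return -d["R"].T@d["t"], d["R"].T@np.array([p[0],p[1],1])
def onz(d,uv,z):
    o,r=ray(d,uv); return o+r*(z-o[2])/r[2]
def proj(d,X):
    return cv2.projectPoints(np.array(X,float).reshape(-1,3),cv2.Rodrigues(d["R"])[0],d["t"],d["K"],d["D"])[0][:,0]
E
python3 - <<'E'
from h import *
for n in("side","top"):
    d=cam(n); cv2.imwrite(f"pics/{n}0.png",d["frame"]); print(n,d["fov_y"],-d["R"].T@d["t"],d["R"][2],d["D"])
o=sensors.get_obs(); print(o)
E
```

```text
side 47.33669992565362 [ 322.32254448 -637.28626724  751.94164193] [ 0.25997078  0.65666845 -0.70795603] [-0.15434992  0.          0.          0.          0.        ]
top 56.311352359974364 [462.1851902  -76.45260612 796.72486135] [ 0.11598457  0.00894447 -0.99321074] [-0.09115313  0.          0.          0.          0.        ]
{'t': 0.1, 'qpos': array([ 1.30595475e+00,  4.23786457e-01,  1.63060958e+00, -2.88931656e-06,
        1.08856002e+00, -1.89697455e-02]), 'qvel': array([ 0.00070209, -0.00311266, -0.00240159,  0.00104912, -0.00312527,
        0.00057311]), 'joint_torque': array([ 2.96130975e-05, -5.45614922e+01, -2.74324733e+01,  6.44678785e-02,
        1.88692147e-02, -5.18929437e-05]), 'ee_pos': array([151.95447646, 605.73745061, 221.96722595]), 'orientation': array([-3.85216962e-01, -3.11769341e+00,  2.12054125e-03]), 'ft_force': array([-0.09695214, -0.20408796,  0.1511289 ]), 'moment': array([-0.00846881, -0.00015653, -0.04457863]), 'grasp_force': 0.0, 'width': 87.66927046247523}
```

View pics/side0.png

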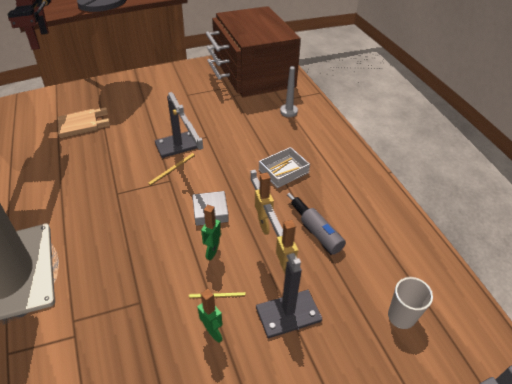

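View pics/top0.png

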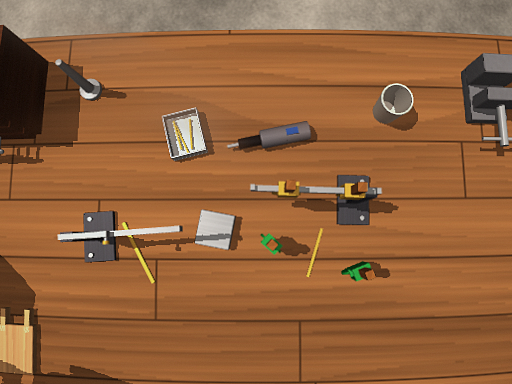

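Side view: brass carriers at (264,195) and (288,240), greens at (212,235) and (210,315). Top view: the same brass carriers at (288,188) and (357,190), greens at (270,243) and (358,271). The greens are look-alikes. Of the brass two, the one at (357,190) sits near the post, so it is the neighbour, and my choice is the one at (288,188). Rail A's tip is near top (251,188) and rail B's near top (181,229). I'll check both with a close crop.

Run:
```python
from h import *
s=cv2.imread("pics/side0.png");t=cv2.imread("pics/top0.png")
a=cv2.resize(s[160:280,230:350],None,fx=3.3,fy=3.3,interpolation=cv2.INTER_CUBIC)
a2=cv2.resize(s[80:165,140:260],None,fx=3.3,fy=2.4,interpolation=cv2.INTER_CUBIC)
b=cv2.resize(t[175:205,240:390],None,fx=5.2,fy=5.2,interpolation=cv2.INTER_CUBIC)
c=cv2.resize(t[215:250,50:200],None,fx=5.2,fy=5.2,interpolation=cv2.INTER_CUBIC)
o=np.zeros((600,800,3),np.uint8);sa=a[:,:396]
sa=cv2.resize(sa,(245,245));o[:245,:245]=sa;sc=cv2.resize(s[80:165,140:260],(346,245),interpolation=cv2.INTER_CUBIC);o[:245,250:596]=sc
o[250:250+b.shape[0],:b.shape[1]]=b;o[410:410+c.shape[0],:c.shape[1]]=c
cv2.imwrite("pics/crop1.png",o)
```

```text
(no output)
```

View pics/crop1.png

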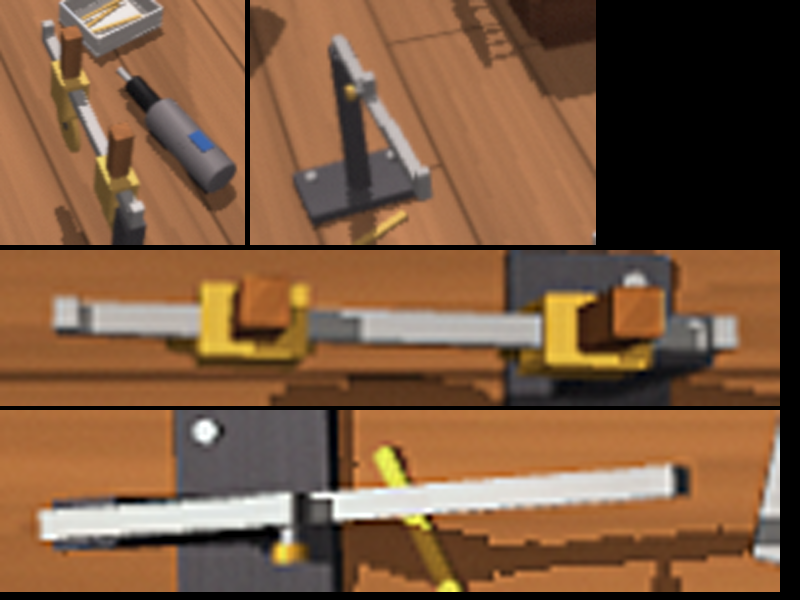

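The crop shows a disc-shaped blank under the chosen carrier, side (264,195). The carrier near the post is the neighbour. Rail ends in the top view: A tip (250.2,187.5), A outer end (381.9,190.8), B tip stop (179.4,228.3), B outer end (57.7,237).

Run:
```python
from h import *
d=cam("top");s=cam("side")
A0=onz(d,(250.2,187.7),180);A1=onz(d,(381.9,190.8),180);B0=onz(d,(179.4,228.3),180);B1=onz(d,(57.7,237),180)
for n,p in zip(("A0","A1","B0","B1"),(A0,A1,B0,B1)): print(n,p.round(1),"side px",proj(s,p).round(1))
print(np.linalg.norm(A1-A0),np.linalg.norm(B1-B0))
print("yawA",np.degrees(np.arctan2(*(A0-A1)[[0,1]])),"yawB",np.degrees(np.arctan2(*(B1-B0)[[0,1]])))
# knob top: wood-orange blob in top & side
print("knob top", onz(d,(240+266/5.2,175+(290-250)/5.2),225), "gap ptw back stop",onz(d,(106.7,215+95/5.2),180))
for nm,c,box in(("top",d,(275,302,178,200)),("side",s,(255,275,168,205))):
    h=cv2.cvtColor(c["frame"],cv2.COLOR_BGR2HSV);u0,u1,v0,v1=box
    print(nm);sub=h[v0:v1,u0:u1]
    m=((sub[...,0]<14)&(sub[...,1]>150))
    for r in m.astype(int): print("".join(".#"[k] for k in r))
```

```text
A0 [540.2 -55.4 180. ] side px [[251.6 169.7]]
A1 [ 533.7 -285.   180. ] side px [[297.5 263.2]]
B0 [470.3  66.8 180. ] side px [[199.8 139.9]]
B1 [454.1 286.2 180. ] side px [[169.7  88.1]]
229.71679011528906 220.0276240040173
yawA 1.623220663255093 yawB -4.236342009288493
knob top [ 542.31460949 -122.80795382  225.        ] gap ptw back stop [461.34277115 195.61485208 180.        ]
top
############.##############
############.##############
############..#############
###........##########....##
###........#########.....##
###.......##########.....##
###.......##########.....##
..........##########.....##
..........###########......
..........###########......
..........###########......
..........##########.......
..........#########........
..........########.........
...........................
..........................#
..........................#
##......................#.#
##.....................####
###...................#####
##################...######
###########################
side
....................
....................
....................
....................
....................
....................
.....##.####........
.....########.......
......#######.......
.....#########......
.....#########......
.....#########......
.......##...##......
.......#####........
.......#####.##.....
......#.###.##......
........###.##......
......##.####.#.....
.......#######......
.......#######......
......###.####......
......####.###......
......#####.##......
......###....#......
.......##..#.#......
.......#.##..#......
......#######.......
......#.###.#.......
.......#..#.........
.......#..#.........
....................
....................
....................
....................
....................
....................
....................
```

```bash
cat >> h.py <<'E'
from scipy.spatial.transform import Rotation as Ro
def go(p,yaw):  # yaw of tool y axis in world, rad -> tool-frame shift (at present attitude), tool rz, tilt
    o=sensors.get_obs(); R=Ro.from_rotvec(o["orientation"]).as_matrix()
    y=np.array([np.cos(yaw),np.sin(yaw),0]);z=np.array([0,0,-1.]);T=np.stack([np.cross(y,z),y,z],1)
    print("t",round(o["t"],2),"tcp",o["ee_pos"].round(1),"yaw",round(float(np.arctan2(R[1,1],R[0,1])),4),"F",o["ft_force"].round(1),"w",round(o["width"],1))
    print("shift",(R.T@(np.array(p)-o["ee_pos"])).round(1),"rot",Ro.from_matrix(R.T@T).as_rotvec().round(4))
E
python3 -m handwheel '[[-34.7,-38.3,-10,0,0,0,0],[-34.7,-38.3,-10,0,0,0,0],[-34.7,-38.3,-10,0,0,0,0],[-34.7,-38.3,-10,0,0,0,0],[-34.7,-38.3,-5,0,0,0,0],[-34.7,-38.3,-5,0,0,0,0],[-34.7,-38.3,0,0,0,0,0],[-34.7,-38.3,0,0,0,0,0]]'
python3 -m handwheel '[[-34.7,-38.3,0,0,0,0.16,0],[0,0,0,0,0,0.16,0],[0,0,0,0,0,0.16,0],[0,0,0,0,0,0.16,0],[0,0,0,0,0,0.16,0],[0,0,0,0,0,0.16,0],[0,0,0,0,0,0.16,0],[0,0,0,0,0,0.16,0],[0,0,0,0,0,0,0]]'
python3 - <<'E'
from h import *
go((541,-123,270),-0.028)
s=cam("side");print(proj(s,[[542,-123,225],[539,-123,175]]))
E
```

```text
t: 1.2
ee_pos: [347.3, 240.0, 272.9]
orientation: [0.385, 3.117, 0.001]
ft_force: [-0.5, 0.1, 0.0]
width: 87.7
grasp_force: 0.0
t: 2.33
ee_pos: [371.0, 195.8, 272.6]
orientation: [-2.169, -2.272, 0.0]
ft_force: [1.1, 0.1, 0.0]
width: 88.0
grasp_force: 0.0
t 2.33 tcp [371.  195.8 272.6] yaw 0.0464 F [1.1 0.1 0. ] w 88.0
shift [-326.4  155.     2.6] rot [-0.0001  0.0001  0.0744]
[[266.00158141 175.23531855]
 [263.63836342 195.4659589 ]]
```

```bash
python3 -m handwheel '[[-46.6,22,0,0,0,0,0],[-46.6,22,0,0,0,0,0],[-46.6,22,0,0,0,0,0],[-46.6,22,0,0,0,0,0],[-46.6,22,0,0,0,0,0],[-46.6,22,0,0,0,0,0],[-46.6,22,0,0,0,0,0],[0,0,0,0,0,0.074,0],[0,0,0,0,0,0,0]]'
python3 - <<'E'
from h import *
go((540,-123,240),-0.028)
s=cam("side");t=cam("top")
p=sensors.get_obs()["ee_pos"];print(proj(s,p),proj(t,p))
a=cv2.resize(s["frame"][110:230,190:340],None,fx=5,fy=5,interpolation=cv2.INTER_CUBIC)
cv2.imwrite("pics/s1.png",a)
E
```

```text
t: 3.5
ee_pos: [539.4, -123.5, 272.2]
orientation: [-2.251, -2.191, 0.001]
ft_force: [0.0, 0.8, 0.7]
width: 87.8
grasp_force: 0.0
t 3.5 tcp [ 539.4 -123.5  272.2] yaw -0.027 F [0.  0.8 0.7] w 87.8
shift [ 0.5  0.6 32.2] rot [-0.0008 -0.0002  0.001 ]
[[265.31998584 154.90185636]] [[293.68341008 180.22931118]]
```

View pics/s1.png

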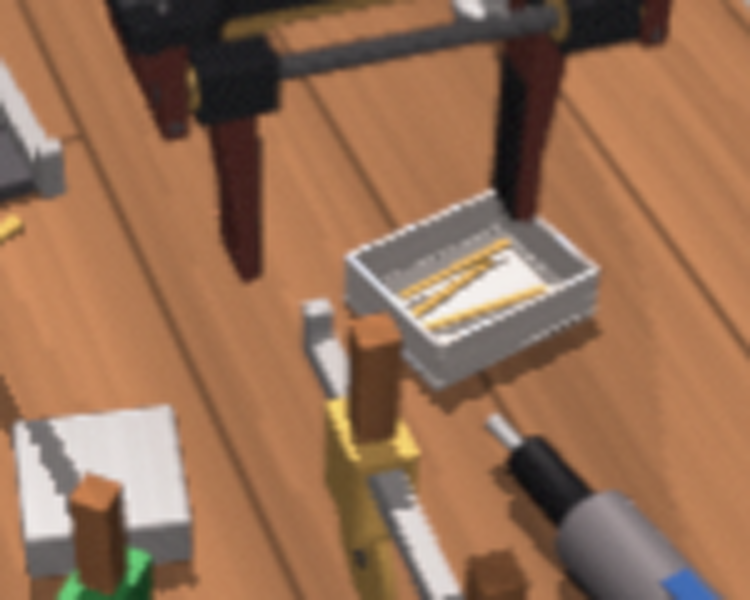

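Crop: the fingertips straddle the knob, at crop (243,275) and (525,215). The knob top is at crop (375,325), which is side px (265,175), so the knob is at about (540,-123). Next I descend and grip.

```bash
python3 -m handwheel '[[0.5,0.6,15,0,0,0,0],[0,0,20,0,0,0,0],[0,0,20,0,0,0,0],[0,0,12,0,0,0,0],[0,0,7,0,0,0,0.4],[0,0,0,0,0,0,0.6],[0,0,0,0,0,0,0.7]]'
python3 -m handwheel '[[0,0,0,0,0,0,0.78],[0,0,0,0,0,0,0.82],[0,0,0,0,0,0,0.86],[0,0,0,0,0,0,1],[0,0,0,0,0,0,1]]'
```

```text
t: 4.47
ee_pos: [540.6, -122.7, 199.2]
orientation: [2.253, 2.189, 0.001]
ft_force: [0.4, -0.0, -0.4]
width: 61.9
grasp_force: 0.0
t: 5.1
ee_pos: [540.3, -122.6, 198.7]
orientation: [2.253, 2.189, 0.0]
ft_force: [0.4, 0.3, 0.8]
width: 15.9
grasp_force: 30.0
```

```bash
python3 -m handwheel '[[5,0,0,0,0,0,1],[8,0,0,0,0,0,1],[8,0,0,0,0,0,1],[8,0,0,0,0,0,1],[4,0,0,0,0,0,1],[2,0,0,0,0,0,1],[0,0,0,0,0,0,1]]'
python3 -m handwheel '[[2,0,0,0,0,0,1],[1,0,0,0,0,0,1],[0,0,0,0,0,0,1]]'
```

```text
t: 5.98
ee_pos: [541.3, -87.2, 198.7]
orientation: [-2.253, -2.189, -0.001]
ft_force: [-0.6, 1.3, 1.4]
width: 16.0
grasp_force: 30.0
t: 6.35
ee_pos: [541.3, -84.7, 198.7]
orientation: [2.253, 2.189, -0.0]
ft_force: [0.4, -1.9, 0.7]
width: 15.8
grasp_force: 30.0
```

```bash
python3 -m handwheel '[[1.5,0,0,0,0,0,1],[0,0,0,0,0,0,1]]'
python3 -m handwheel '[[1.5,0,0,0,0,0,1],[0,0,0,0,0,0,1]]'
```

```text
t: 6.6
ee_pos: [541.4, -83.0, 198.7]
orientation: [2.253, 2.189, 0.0]
ft_force: [0.6, -1.8, 1.5]
width: 15.6
grasp_force: 30.0
t: 6.85
ee_pos: [541.4, -81.6, 198.7]
orientation: [2.253, 2.189, -0.0]
ft_force: [-0.0, -2.4, 1.1]
width: 16.0
grasp_force: 30.0
```

```bash
python3 -m handwheel '[[1.5,0,0,0,0,0,1],[0,0,0,0,0,0,1]]'
python3 -m handwheel '[[1,0,0,0,0,0,1],[0,0,0,0,0,0,1]]'
```

```text
t: 7.1
ee_pos: [541.5, -81.3, 198.8]
orientation: [2.251, 2.189, -0.002]
ft_force: [-0.7, -8.3, 0.7]
width: 15.8
grasp_force: 30.0
t: 7.35
ee_pos: [541.5, -81.0, 198.9]
orientation: [2.251, 2.188, -0.004]
ft_force: [-0.4, -11.2, 1.1]
width: 15.5
grasp_force: 30.0
```

The stop is felt at y≈-81.3, as predicted. I back off and lift 15 mm.

```bash
python3 -m handwheel '[[-3,0,0,0,0,0,1],[0,0,-5,0,0,0,1],[0,0,-5,0,0,0,1],[0,0,-5,0,0,0,1],[0,0,0,0,0,0,1],[0,0,0,0,0,0,1]]'
```

```text
t: 8.1
ee_pos: [541.3, -82.0, 213.6]
orientation: [-2.253, -2.189, 0.0]
ft_force: [0.9, -0.7, -2.3]
width: 15.6
grasp_force: 30.0
```

```bash
python3 -m handwheel '[[4,0,0,0,0,0,1],[5,0,0,0,0,0,1],[5,0,0,0,0,0,1],[5,0,0,0,0,0,1],[0,0,0,0,0,0,1]]'
python3 -m handwheel '[[6,0,0,0,0,0,1],[6,0,0,0,0,0,1],[6,0,0,0,0,0,1],[6,0,0,0,0,0,1],[6,0,0,0,0,0,1],[6,0,0,0,0,0,1],[6,0,0,0,0,0,1],[4,0,0,0,0,0,1],[0,0,0,0,0,0,1]]'
python3 - <<'E'
from h import *
s=cam("side");t=cam("top")
a=cv2.resize(s["frame"][70:220,140:310],None,fx=4,fy=4,interpolation=cv2.INTER_CUBIC)
cv2.imwrite("pics/s2.png",a)
# rail B bright-edge columns in top view (bar clear of the gripper)
g=cv2.cvtColor(t["frame"],cv2.COLOR_BGR2HSV)
for u in range(60,190,8):
    m=(g[215:250,u,1]<70)&(g[215:250,u,2]>150); v=np.nonzero(m)[0]+215
    print(u,v.min() if len(v) else None, v.max() if len(v) else None, end=" | ")
go((470.3,66.8,213.6),0.073)
E
```

```text
t: 8.72
ee_pos: [542.0, -62.7, 213.7]
orientation: [-2.253, -2.19, -0.0]
ft_force: [-0.3, 0.8, -1.4]
width: 15.9
grasp_force: 30.0
t: 9.85
ee_pos: [543.3, -16.9, 213.7]
orientation: [2.253, 2.189, -0.0]
ft_force: [0.0, 0.3, -2.5]
width: 16.0
grasp_force: 30.0
60 242 249 | 68 242 249 | 76 241 249 | 84 242 249 | 92 242 249 | 100 243 249 | 108 244 249 | 116 244 249 | 124 231 249 | 132 229 249 | 140 229 249 | 148 228 249 | 156 227 249 | 164 227 249 | 172 226 249 | 180 248 249 | 188 249 249 | t 9.95 tcp [543.3 -17.2 213.7] yaw -0.0289 F [ 0.2 -0.  -1.5] w 15.6
shift [ 81.8 -75.4   0.1] rot [-0.000e+00  1.000e-04 -1.019e-01]
```

View pics/s2.png

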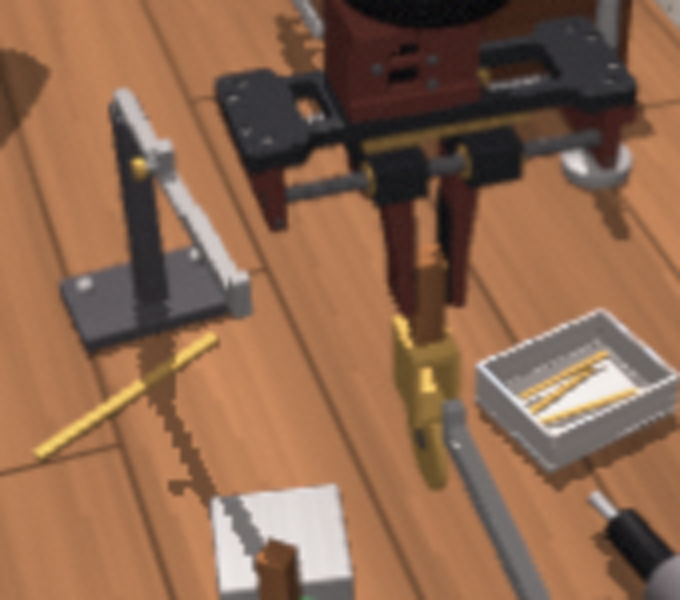

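The carrier is clear of rail A (tip at crop (455,412)), hanging level. Rail B's tip stop is at crop (238,285). I'll measure rail B's centreline from the first, unobstructed top picture.

Run:
```python
from h import *
t=cam("top");im=cv2.imread("pics/top0.png");g=cv2.cvtColor(im,cv2.COLOR_BGR2HSV)
P=[]
for u in list(range(62,104,4))+list(range(118,176,4)):
    vc=np.interp(u,[57.7,179.4],[237,228.3]);lo=int(vc)-5
    w=255-g[lo:lo+11,u,1].astype(float);w=np.clip(w-130,0,None)
    v=(w*np.arange(lo,lo+11)).sum()/w.sum(); p=onz(t,(u,v),170);P.append(p); print(u,round(v,1),p.round(1)[:2],end="; ")
P=np.array(P);k=P[:,1]<190
for q in(P[k],P): c=np.polyfit(q[:,1],q[:,0],1);print("\nfit",c,"x at y=67",np.polyval(c,67),"x at 92",np.polyval(c,92),"max res",abs(np.polyval(c,q[:,1])-q[:,0]).max())
# rail A the same
Q=[]
for u in list(range(258,276,3))+list(range(312,340,4)):
    vc=np.interp(u,[250.2,381.9],[187.7,190.8]);lo=int(vc)-5
    w=np.clip(255-g[lo:lo+11,u,1].astype(float)-130,0,None);Q.append(onz(t,(u,(w*np.arange(lo,lo+11)).sum()/w.sum()),170))
Q=np.array(Q);c=np.polyfit(Q[:,1],Q[:,0],1);print("A fit",c,"x at -122",np.polyval(c,-122))
```

```text
62 236.7 [454.5 283.9]; 66 236.4 [455.3 276.2]; 70 236.3 [455.3 268.6]; 74 235.5 [457. 261.]; 78 235.8 [456.5 253.4]; 82 235.6 [456.8 245.9]; 86 233.6 [460.4 238.5]; 90 233.9 [460.1 231. ]; 94 234.1 [459.7 223.5]; 98 234.0 [460.  216.1]; 102 233.1 [461.6 208.7]; 118 232.8 [462.3 179.3]; 122 232.5 [462.8 172. ]; 126 232.2 [463.4 164.7]; 130 231.8 [464.1 157.5]; 134 231.5 [464.7 150.2]; 138 231.3 [465.1 143. ]; 142 231.0 [465.7 135.8]; 146 230.5 [466.5 128.6]; 150 230.4 [466.7 121.4]; 154 230.2 [467.1 114.3]; 158 229.6 [468.2 107.2]; 162 229.5 [468.3 100. ]; 166 229.3 [468.6  92.9]; 170 229.0 [469.3  85.8]; 174 228.5 [470.1  78.7]; 
fit [-7.55167994e-02  4.75919239e+02] x at y=67 470.85961377039666 x at 92 468.97169378450684 max res 0.35551522112791645

fit [-7.25053815e-02  4.75631697e+02] x at y=67 470.77383682036753 x at 92 468.9612022835866 max res 2.0926626436150855
A fit [3.41814685e-02 5.43722066e+02] x at -122 539.5519270585283
```

```bash
python3 -m handwheel '[[4,0,0,0,0,-0.035,1],[4,0,0,0,0,-0.035,1],[4,0,0,0,0,-0.034,1],[0,0,0,0,0,0,1]]'
python3 -c "
from h import *
go((473.1,36.9,213.6),0.0755)"
```

```text
t: 10.5
ee_pos: [543.2, -4.8, 213.7]
orientation: [-2.135, -2.304, 0.0]
ft_force: [0.0, 0.6, -2.2]
width: 15.9
grasp_force: 30.0
t 10.5 tcp [543.2  -4.8 213.7] yaw 0.0761 F [ 0.   0.6 -2.2] w 15.9
shift [ 46.9 -66.7   0.1] rot [-0.     -0.      0.0006]
```

```bash
python3 -m handwheel '[[4,-6,0,0,0,0,1],[7,-10,0,0,0,0,1],[8,-11.7,0,0,0,0,1],[8,-11,0,0,0,0,1],[8,-11,0,0,0,0,1],[7,-10,0,0,0,0,1],[4.9,-7,0,0,0,0,1],[0,0,0,0,0,0,1],[0,0,0,0,0,0,1]]'
python3 - <<'E'
from h import *
go((473.1,36.9,213.6),0.0755)
s=cam("side")
tip=np.array([470.8,66.8]);ry=np.array([-.0753,.9972]);rx=np.array([.9972,.0753])
print("exp stop top",proj(s,[*tip,180]),"knob top",proj(s,[*sensors.get_obs()["ee_pos"][:2],240]))
a=cv2.resize(s["frame"][100:200,160:260],None,fx=6,fy=6,interpolation=cv2.INTER_CUBIC)
cv2.imwrite("pics/s3.png",a)
E
```

```text
t: 11.62
ee_pos: [473.6, 36.6, 213.8]
orientation: [2.136, 2.303, 0.001]
ft_force: [-0.0, -0.0, -2.9]
width: 15.4
grasp_force: 30.0
t 11.62 tcp [473.6  36.6 213.8] yaw 0.075 F [-0.  -0.  -2.9] w 15.4
shift [ 0.3 -0.5  0.2] rot [ 0.0006  0.0001 -0.0005]
exp stop top [[199.98489221 139.87359475]] knob top [[203.27099151 124.58846107]]
```

View pics/s3.png

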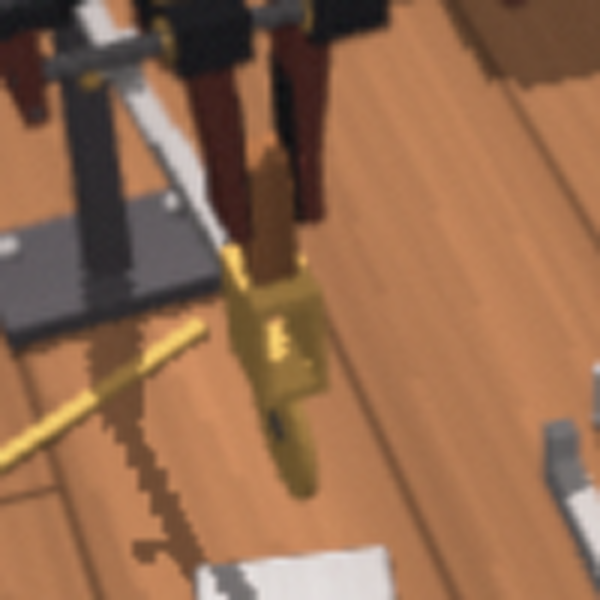

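Carrier at crop (280,330) hangs in line with rail B and just short of its stop. I thread it on slowly.

```bash
python3 -m handwheel '[[3,-0.5,0,0,0,0,1],[3,0,0,0,0,0,1],[2,0,0,0,0,0,1],[2,0,0,0,0,0,1],[0,0,0,0,0,0,1]]'
python3 -m handwheel '[[2,0,0,0,0,0,1],[2,0,0,0,0,0,1],[0,0,0,0,0,0,1]]'
python3 -m handwheel '[[2,0,0,0,0,0,1],[2,0,0,0,0,0,1],[0,0,0,0,0,0,1]]'
```

```text
t: 12.3
ee_pos: [471.9, 46.7, 213.7]
orientation: [-2.136, -2.303, 0.0]
ft_force: [-0.3, 0.2, -2.2]
width: 15.8
grasp_force: 30.0
t: 12.68
ee_pos: [471.6, 50.7, 213.7]
orientation: [-2.136, -2.303, 0.0]
ft_force: [-0.1, -0.3, -2.0]
width: 15.6
grasp_force: 30.0
t: 13.05
ee_pos: [471.3, 54.7, 213.7]
orientation: [2.136, 2.303, -0.0]
ft_force: [-0.1, 0.2, -1.7]
width: 15.8
grasp_force: 30.0
```

```bash
python3 -m handwheel '[[3,0,0,0,0,0,1],[3,0,0,0,0,0,1],[3,0,0,0,0,0,1],[3,0,0,0,0,0,1],[0,0,0,0,0,0,1]]'
python3 -m handwheel '[[3,0,0,0,0,0,1],[4,0,0,0,0,0,1],[4,0,0,0,0,0,1],[4,0,0,0,0,0,1],[0,0,0,0,0,0,1]]'
python3 -m handwheel '[[4,0,0,0,0,0,1],[5,0,0,0,0,0,1],[5,0,0,0,0,0,1],[5,0,0,0,0,0,1],[0,0,0,0,0,0,1]]'
```

```text
t: 13.68
ee_pos: [470.4, 66.7, 213.7]
orientation: [-2.136, -2.304, 0.0]
ft_force: [0.1, 0.1, -2.2]
width: 15.8
grasp_force: 30.0
t: 14.3
ee_pos: [469.3, 81.8, 213.7]
orientation: [-2.136, -2.304, 0.0]
ft_force: [-0.7, -0.0, -1.4]
width: 16.0
grasp_force: 30.0
t: 14.92
ee_pos: [467.8, 100.8, 213.7]
orientation: [-2.136, -2.304, -0.0]
ft_force: [-0.2, -0.2, -2.4]
width: 15.9
grasp_force: 30.0
```

```bash
python3 -m handwheel '[[0,0.4,4,0,0,0,1],[0,0,4,0,0,0,1],[0,0,3,0,0,0,1],[0,0,2,0,0,0,1],[0,0,1,0,0,0,1],[0,0,0,0,0,0,1]]'
python3 -m handwheel '[[0,0,0.6,0,0,0,1],[0,0,0,0,0,0,1]]'
python3 -m handwheel '[[0,0,0.6,0,0,0,1],[0,0,0,0,0,0,1]]'
```

```text
t: 15.68
ee_pos: [468.3, 100.4, 199.6]
orientation: [-2.137, -2.303, 0.0]
ft_force: [-0.2, -0.2, -2.6]
width: 15.7
grasp_force: 30.0
t: 15.92
ee_pos: [468.3, 100.5, 199.1]
orientation: [2.137, 2.303, 0.0]
ft_force: [0.2, -0.3, -1.8]
width: 15.8
grasp_force: 30.0
t: 16.18
ee_pos: [468.4, 100.4, 198.7]
orientation: [2.136, 2.303, 0.0]
ft_force: [-1.0, -0.8, 0.9]
width: 15.7
grasp_force: 30.0
```

Set down, felt at TCP z 198.7. I slide along the rail with a light downward press.

```bash
python3 -m handwheel '[[0,0,0.4,0,0,0,1],[0,0,0,0,0,0,1],[3,0,0,0,0,0,1],[5,0,0,0,0,0,1],[5,0,0,0,0,0,1],[5,0,0,0,0,0,1],[5,0,0,0,0,0,1],[3,0,0,0,0,0,1],[0,0,0,0,0,0,1]]'
python3 -m handwheel '[[3,0,0,0,0,0,1],[3,0,0,0,0,0,1],[3,0,0,0,0,0,1],[0,0,0,0,0,0,1]]'
python3 -m handwheel '[[3,0,0,0,0,0,1],[3,0,0,0,0,0,1],[3,0,0,0,0,0,1],[0,0,0,0,0,0,1]]'
```

```text
t: 17.3
ee_pos: [467.1, 126.5, 198.7]
orientation: [2.135, 2.303, 0.002]
ft_force: [-0.2, -4.0, 5.4]
width: 15.7
grasp_force: 30.0
t: 17.8
ee_pos: [466.4, 135.4, 198.7]
orientation: [2.135, 2.303, 0.001]
ft_force: [0.8, -4.0, 5.1]
width: 15.9
grasp_force: 30.0
t: 18.3
ee_pos: [465.6, 144.3, 198.6]
orientation: [2.135, 2.303, 0.001]
ft_force: [-0.7, -3.3, 5.3]
width: 15.7
grasp_force: 30.0
```

```bash
python3 -m handwheel '[[3,0,0,0,0,0,1],[3,0,0,0,0,0,1],[3,0,0,0,0,0,1],[0,0,0,0,0,0,1]]'
python3 -m handwheel '[[3,0,0,0,0,0,1],[3,0,0,0,0,0,1],[2,0,0,0,0,0,1],[0,0,0,0,0,0,1]]'
python3 -m handwheel '[[2,0,0,0,0,0,1],[2,0,0,0,0,0,1],[0,0,0,0,0,0,1]]'
python3 -m handwheel '[[2,0,0,0,0,0,1],[0,0,0,0,0,0,1]]'
```

```text
t: 18.8
ee_pos: [464.9, 153.3, 198.6]
orientation: [2.135, 2.303, 0.001]
ft_force: [-0.4, -2.8, 5.4]
width: 16.0
grasp_force: 30.0
t: 19.3
ee_pos: [464.1, 161.4, 198.4]
orientation: [2.136, 2.303, 0.001]
ft_force: [0.1, -4.1, 5.0]
width: 15.9
grasp_force: 30.0
t: 19.68
ee_pos: [463.6, 165.4, 198.3]
orientation: [2.136, 2.303, 0.001]
ft_force: [0.3, -4.3, 4.9]
width: 16.0
grasp_force: 30.0
t: 19.92
ee_pos: [463.4, 167.4, 198.2]
orientation: [2.136, 2.303, 0.0]
ft_force: [-0.5, -4.4, 5.0]
width: 15.7
grasp_force: 30.0
```

```bash
python3 -m handwheel '[[2,0,0,0,0,0,1],[0,0,0,0,0,0,1]]'
python3 -m handwheel '[[2,0,0,0,0,0,1],[0,0,0,0,0,0,1]]'
python3 -m handwheel '[[2,0,0,0,0,0,1],[0,0,0,0,0,0,1]]'
python3 -m handwheel '[[2,0,0,0,0,0,1],[0,0,0,0,0,0,1]]'
```

```text
t: 20.18
ee_pos: [463.1, 169.7, 198.0]
orientation: [-2.136, -2.303, -0.001]
ft_force: [1.0, -2.1, 3.6]
width: 15.5
grasp_force: 30.0
t: 20.42
ee_pos: [462.3, 171.6, 197.5]
orientation: [-2.136, -2.302, 0.001]
ft_force: [1.1, -0.8, -2.5]
width: 15.6
grasp_force: 30.0
t: 20.68
ee_pos: [462.6, 173.4, 197.9]
orientation: [-2.136, -2.303, 0.0]
ft_force: [-0.5, 0.2, -1.6]
width: 15.9
grasp_force: 30.0
t: 20.92
ee_pos: [462.7, 175.4, 198.1]
orientation: [-2.136, -2.303, -0.0]
ft_force: [-1.3, 0.7, -2.6]
width: 15.9
grasp_force: 30.0
```

The rail's support vanished at y≈171, so the carrier is over the pocket. I lower it gently.

```bash
python3 -m handwheel '[[0,0,1.5,0,0,0,1],[0,0,0,0,0,0,1]]'
python3 -m handwheel '[[0,0,1.5,0,0,0,1],[0,0,0,0,0,0,1]]'
python3 -m handwheel '[[0,0,1.2,0,0,0,1],[0,0,0,0,0,0,1]]'
python3 -m handwheel '[[0,0,0.8,0,0,0,1],[0,0,0,0,0,0,1]]'
```

```text
t: 21.18
ee_pos: [462.5, 175.2, 196.4]
orientation: [-2.137, -2.303, 0.0]
ft_force: [-0.4, 0.9, -1.7]
width: 16.2
grasp_force: 30.0
t: 21.42
ee_pos: [462.6, 175.2, 194.9]
orientation: [-2.137, -2.303, 0.0]
ft_force: [-0.4, 0.3, -1.9]
width: 16.0
grasp_force: 30.0
t: 21.68
ee_pos: [462.6, 175.2, 193.8]
orientation: [-2.137, -2.303, 0.0]
ft_force: [0.5, -0.1, -1.9]
width: 15.8
grasp_force: 30.0
t: 21.92
ee_pos: [462.6, 175.2, 193.0]
orientation: [-2.137, -2.303, 0.0]
ft_force: [0.2, 0.4, -2.5]
width: 15.4
grasp_force: 30.0
```

```bash
python3 -m handwheel '[[0,0,0.6,0,0,0,1],[0,0,0,0,0,0,1]]'
python3 -m handwheel '[[0,0,0.5,0,0,0,1],[0,0,0,0,0,0,1]]'
python3 - <<'E'
from h import *
s=cam("side")
cv2.imwrite("pics/s4.png",cv2.resize(s["frame"][60:170,130:250],None,fx=5,fy=5,interpolation=cv2.INTER_CUBIC))
E
```

```text
t: 22.18
ee_pos: [462.7, 175.2, 192.7]
orientation: [2.137, 2.303, 0.0]
ft_force: [-0.6, -0.5, 1.9]
width: 15.7
grasp_force: 30.0
t: 22.42
ee_pos: [462.8, 175.2, 192.7]
orientation: [2.136, 2.303, 0.0]
ft_force: [-2.2, -1.6, 7.1]
width: 15.8
grasp_force: 30.0
```

View pics/s4.png

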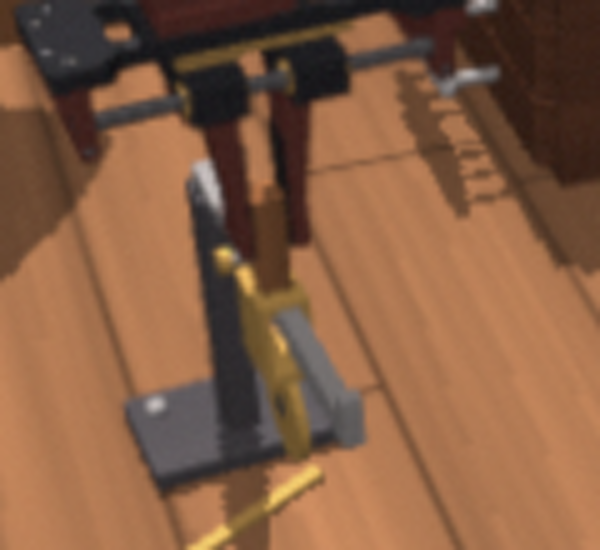

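The floor is felt exactly 6 mm lower, and the picture shows the carrier (crop (275,330)) hanging level against the insert by the thumbscrew. I ease off, open the jaws and withdraw.

```bash
python3 -m handwheel '[[0,0,-0.7,0,0,0,1],[0,0,0,0,0,0,0.78],[0,0,0,0,0,0,0.75],[0,0,0,0,0,0,0.6],[0,0,0,0,0,0,0.4],[0,0,0,0,0,0,0.4]]'
python3 -m handwheel '[[0,0,-8,0,0,0,0.4],[0,0,-15,0,0,0,0.4],[0,0,-25,0,0,0,0.4],[0,0,-30,0,0,0,0.4],[0,0,-20,0,0,0,0.4],[-30,0,0,0,0,0,0.4],[-50,0,0,0,0,0,0.4],[-50,0,0,0,0,0,0.4],[0,0,0,0,0,0,0.4],[0,0,0,0,0,0,0.4]]'
python3 - <<'E'
from h import *
s=cam("side");t=cam("top")
a=cv2.resize(s["frame"][60:170,130:250],None,fx=3.3,fy=3.3,interpolation=cv2.INTER_CUBIC)
b=cv2.resize(t["frame"][190:280,50:170],None,fx=3.3,fy=3.3,interpolation=cv2.INTER_CUBIC)
o=np.zeros((363,796,3),np.uint8);o[:,:396]=a;o[:b.shape[0],400:]=b
cv2.imwrite("pics/s5.png",o)
tip=np.array([470.8,66.8]);ry=np.array([-.0753,.9972])
print(np.array([462.7,175.2])-tip@np.eye(2), (np.array([462.7,175.2])-tip)@ry)
E
```

```text
t: 23.22
ee_pos: [462.7, 175.3, 192.7]
orientation: [2.137, 2.303, 0.0]
ft_force: [0.5, 0.5, 0.9]
width: 48.6
grasp_force: 0.0
t: 24.48
ee_pos: [472.6, 45.8, 291.5]
orientation: [2.137, 2.302, 0.002]
ft_force: [-0.4, 0.1, -1.6]
width: 52.5
grasp_force: 0.0
[ -8.1 108.4] 108.70640999999999
```

View pics/s5.png

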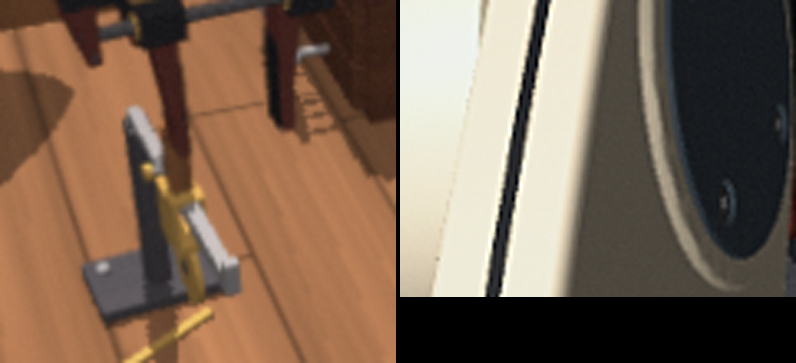

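The carrier (crop (180,230)) hangs level in the pocket. It is released, and the arm is well clear. I hand the job in.

```bash
python3 -c "
from h import *
print(ctrl.close_job())"
```

```text
the job is handed in; nothing more can be done
None
```

The round-blank carrier hangs released in rail B's parking pocket, felt seated 6 mm below the rail top and level in the last picture; the job is handed in at about 24.6 s, with no verdict returned.

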